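# Lift the filter cassette out of the dust box drawer

## Robot

A 6-joint arm with a two-finger parallel gripper is mounted at the origin on the work surface. World frame = base frame: x ahead of the robot, y to its left, z up, the work surface at z = 0. Lengths are in m, angles in rad, forces in N, time in s.
With the tool pointing down it reaches from about 0.25 to 0.775 m from the base axis. Payload 4 kg.
Tool frame: the origin (TCP) lies midway between the tips of the shut fingers; the grasp point (between the pads) lies 19 mm behind it (bot.hold_point_z is the distance from the TCP to the grasp point, in m); z points along the fingers, y is the line along which they close (so a half turn about z gives the same grasp; the last joint's range is limited). The gripper opens to 94 mm and grips with 3 to 60 N. Pads are 16 mm wide; open, the fingers measure 119 mm over their backs; the gripper's body (75 mm by 177 mm) begins 78 mm behind the grasp point.
Start: joints at [-1.314, 0.087, 1.371, -0, 1.684, -0.103], TCP at [0.194, -0.515, 0.206] pointing down, gripper open.
Joint ranges: [-3.1, 3.1], [-0.76, 2.03], [0.27, 2.55], [-1.08, 4.22], [0.17, 2.65], [-2.57, 2.57]. Speed limits (rad/s): [2.79, 2.79, 3.14, 3.14, 3.14, 3.14].

## Interface

Orientations are given as a rotation vector (axis times angle).
In Python, from plant import bot, optics, nets gives the robot as it stands.
- The arm moves only by the tool apply_moves, never from a script. Its argument "commands" is a list of rows, each an object of numbers: "hand": the gripper's target within -1 to 1 (fully open at 1, half-way at 0, shut at -1); "x", "y", "z": the shift along the tool's x, y, z in mm; "ax", "ay", "az": the turn, a rotation vector about the tool's x, y, z in degrees. A call has 1 to 10 rows; each row shifts and turns the commanded pose from where the row before left it, along the tool's axes as they then stand; what a row does not reach is not made up. A row lasts 1/12 s, in which the tool goes at most 41.7 mm and 7.16 degrees, less where a joint would pass 70% of its speed; a pose out of reach is approached as far as the arm can. A call with a gripper value outside its range is refused whole. The fingers move at their own pace and stop on an object; the grip force is fixed at half the most. Time passes only in rows, so rows that do not move let the fingers close. It gives the time, the measured TCP pose, the force, the opening and the grip force at its end, in the units of the state.
- bot.get_obs(): the state, without advancing time (a new reading comes with each control period).
- optics.grab_frame(name): name is "side" or "top" or "wrist"; returns a dict with "color" (480x640x3 uint8, blue, green, red), "mtx" (3x3 intrinsics, pixels), "dist_coeffs" ([k1, k2, p1, p2, k3] as OpenCV has them; the pictures are not rectified), "extrinsics" (4x4, takes a point from camera to world coordinates). Camera axes: x right, y down, z forward; pixel columns grow to the right and rows downward; lengths in m; the calibration is good to about 2 mm. A picture is of the moment at which its call begins. There is no depth.
- bot.hand_in(): hands the job in; it is judged then, once.
Trained networks look in a picture, given as the dict that the camera call returned (one of the last four; its "shot" number tells which), for a name from the list of things; names that differ only in an ending like _2 or _b are one class to them, and where a whole thing is asked for, a point or a joint stands for the part that bears it (a point fixed in the world has none). Each returns a list of dicts, best first, with "score" (0 to 1); they miss things now and then, are a little off and sometimes report something else, mostly with a low value. They report only what shows in the picture. A call takes as long as a camera call.
- nets.outline_of(picture, thing): "region" (480x640 bool, what is visible of it) and "rect" ([left, top, width, height] in pixels, round what is visible of it).
- nets.place_of(picture, thing): "pixel" ([column, row] in pixels: a listed point, or the origin of a listed thing).
The state is a dict: "time_s": time; "q": joint angles; "dq": joint speeds; "effort": joint torques, N m; "eef_pos": TCP position; "eef_rot": TCP orientation; "ft_force": force on the tool from outside, world axes, zero at the start; "ft_torque": the same for the moment, N m; "grip_width": finger opening in m; "gripper_force": force on a finger pad.
Only numpy, scipy, OpenCV 4.12 (cv2) and the standard library are available. Lean on these libraries where they do the work, as an engineer would, in place of code of your own. Each camera call takes 0.05 s, during which the arm holds its last target. There are 200 camera calls.

## Task

The filter in the grinding-dust box is due for inspection: pull the filter drawer fully out to its stop, then pinch in both orange side catches of the filter cassette and lift it straight up out of its seat, keeping it level. Finish while still holding it by the pinched catches: still, level and straight above its seat, its underside at least 5 cm higher than the top edge of the drawer front, with the drawer left out. Leave the other things lying where they are.

Things in the scene. Friction and masses are not known exactly. Their poses are not given: they have to be found in the camera images.
- dust_box: Fixed low grey-green steel downdraft box, 300 deep x 360 wide x 125 mm high, slotted steel plate on top. Origin: on the bench, at the box's front face, on the drawer's centre line. x points into the box, z up; it spans x 0 to 300 mm, y -120 to +240 mm (fan part with switch panel on the drawer's +y side). It carries the drawer.
- drawer (a joint): How far the drawer is out, m: 0 shut, 0.170 at its stop. It slides along the box's -x, needs about 3 N, and stays where it is left. Front: light grey panel 212 mm wide, 12 mm thick, top edge 112 mm above the bench; behind it an aluminium tray, inside 182 mm wide, walls up to 48 mm and floor 20 mm above the bench.
- drawer_handle (a point): Middle of the drawer's round steel bar handle: bar 12 mm thick, 110 mm long along the box's y, its axis 92 mm above the bench and 42 mm in front of the drawer front, 33 mm lower than the box top; 36 mm free between bar and front. Axes as the box's. Moves with the drawer.
- filter_seat (a point): Centre of the cassette's seat on the tray floor, 20 mm above the bench; moves with the drawer; axes as the box's. At the stop it lies 85 mm in front of the box's face, and always 139 mm behind the handle bar. At its two sides (y) stand black keepers, up to 29 mm above the tray floor, whose lips hold down the catches' barbs.
- filter_cassette: Filter cassette, about 0.3 kg: pleated cream and black body 130 (x) x 56 (y) x 42 mm high, on it a black grip head 64 x 33 mm up to 76 mm above the underside, between two orange side catches. Origin: centre of its underside; axes as the box's. It stands in the seat (origin at filter_seat) with about 2.5 mm play all round, held down by both catches.
- catch_left (a joint): Travel of the +y orange catch, m: 0 at rest (sprung out, its barb 4 mm under the keeper), 0.008 right in. Spring 3 N at rest, 8.5 N right in. Thumb pads of both catches: upright ribbed plates at the middle of the cassette's length, 32 mm long (x), 46 to 76 mm above its underside; outer faces 60 mm apart (y) at rest, 44 mm when both are right in.
- catch_right (a joint): Travel of the -y catch, m: the same, 0 at rest, 0.008 pinched right in.
- blade_blank: Loose bare knife blade with tang, dark steel, 273 x 36 x 4 mm, lying flat on the bench. Origin: its underside, on the blade 20 mm from its heel, x towards the point. Leave it.
- whetstone: Loose cream and red-brown whetstone on a black rubber base, 215 x 85 x 38 mm, on the bench. Origin: centre of its underside. Leave it.
- oil_bottle: Loose small amber bottle with red cap, 48 mm across, 110 mm high, standing on the bench. Origin: centre of its underside. Leave it.

How it is judged:
On the way, in this order (a step that is already met when the one before it is completed fails the run):
1. the drawer is pulled out to its stop (within 7 mm) (value of joint drawer above 0.163 m), for 0.2 s.
2. both catches are pinched in (at least 4.5 mm each) while the cassette still sits in its seat (value of joint each of catch_left, catch_right above 0.0045 m and distance between filter_cassette and filter_seat below 0.008 m and contact force between the fingers and filter_cassette above 2 N), for 0.1 s.
At the end, for the whole second after the job is handed in: Held at rest in the fingers by both catches, each pinched in over 4.5 mm; underside over 157 mm above the bench, within 50 mm of straight above its seat, tilted under 10 degrees, touching neither drawer nor box; drawer out to within 20 mm of its stop (value of joint drawer above 0.15 m and height (world z) of filter_cassette above 0.157 m and horizontal distance between filter_cassette and filter_seat below 0.05 m and angle between filter_cassette's own z axis and vertical below 0.17 rad and value of joint each of catch_left, catch_right above 0.0045 m and contact force between the fingers and filter_cassette above 2 N and contact force between dust_box and filter_cassette below 0.1 N and linear speed of filter_cassette below 0.03 m/s and angular speed of filter_cassette below 0.2 rad/s); the arm keeps its last pose, push and grip.
It fails at once if the cassette is tipped by more than 25 degrees (angle between filter_cassette's own z axis and vertical above 0.436 rad).
It fails at once if a bystander is moved by more than 30 mm (distance of any of blade_blank, whetstone, oil_bottle from where it was at the start of the episode above 0.03 m).
It also fails if it takes over 50 s, if anything falls off the work surface, if the arm or the gripper's body presses on something with over 40 N, if the wrist force passes 120 N, or if a joint passes its speed limit or range.

## Working session

There is one attempt and no reset: what is moved stays moved. The work goes in short steps, Python scripts to look and compute and a tool call to move; the robot and the scene stay as the last step left them, time stands still between calls to the robot, and variables do not carry over. Pictures are saved under pics/ and viewed, at most 10 in all, crops included, and the job is handed in when it is done.

Besides the shell and the picture viewer there is one more tool, called after ">>>" by a JSON object that holds its "method" and its "body". apply_moves: Moves the arm, as the interface text tells. Its arguments: {"type":"object","properties":{"commands":{"type":"array"}},"required":["commands"]}

```bash
mkdir -p pics; cat > h.py <<'E'
import numpy as np, cv2
from scipy.spatial.transform import Rotation as R
from plant import bot, optics, nets
def ray(p,px):
    u=cv2.undistortPoints(np.array([[px]],float),p["mtx"],np.array(p["dist_coeffs"],float))[0,0]
    E=np.array(p["extrinsics"]); d=E[:3,:3]@np.array([u[0],u[1],1]); return E[:3,3],d/np.linalg.norm(d)
def onz(p,px,z):
    o,d=ray(p,px); return o+d*(z-o[2])/d[2]
def proj(p,X):
    E=np.linalg.inv(np.array(p["extrinsics"])); r,_=cv2.Rodrigues(E[:3,:3])
    return cv2.projectPoints(np.array(X,float).reshape(-1,3),r,E[:3,3],p["mtx"],np.array(p["dist_coeffs"],float))[0][:,0]
E
python3 - <<'E'
from h import *
Z={"dust_box":0,"drawer_handle":.092,"filter_cassette":.02,"filter_seat":.02,"blade_blank":0,"whetstone":0,"oil_bottle":0}
ims=[]
for c in ["top","side"]:
    p=optics.grab_frame(c); ims.append(p["color"])
    for n,z in Z.items():
        r=nets.place_of(p,n)
        for k in r[:1]: print(c,n,round(k["score"],2),np.round(k["pixel"]),np.round(onz(p,k["pixel"],z),3))
cv2.imwrite("pics/a.png",ims[0]);cv2.imwrite("pics/b.png",ims[1])
print(bot.get_obs())
E
```

```text
top dust_box 0.9 [342. 232.] [ 0.692 -0.015  0.   ]
top drawer_handle 0.59 [344. 246.] [ 0.644 -0.013  0.092]
top blade_blank 0.74 [452. 250.] [ 0.656 -0.233  0.   ]
top whetstone 0.6 [180. 291.] [0.575 0.304 0.   ]
top oil_bottle 0.76 [259. 331.] [0.498 0.148 0.   ]
side dust_box 0.73 [319. 241.] [ 0.694 -0.005  0.   ]
side drawer_handle 0.75 [338. 214.] [ 0.648 -0.015  0.092]
side blade_blank 0.76 [377. 195.] [ 0.659 -0.241  0.   ]
side oil_bottle 0.86 [356. 318.] [0.504 0.16  0.   ]
{'time_s': 0.8, 'q': array([-1.31409964e+00,  8.71664090e-02,  1.37068380e+00,  4.48864397e-06,
        1.68357096e+00, -1.03055009e-01]), 'dq': array([ 4.06341537e-04, -2.33366875e-03, -1.58424659e-03, -9.27041904e-05,
        5.30503886e-04, -8.01008283e-04]), 'effort': array([ 5.96423324e-04, -3.39987266e+01, -3.02578497e+01,  7.17245601e-02,
        2.33599992e-02,  5.70361507e-06]), 'eef_pos': array([ 0.19365183, -0.51481612,  0.20553249]), 'eef_rot': array([3.09073789e+00, 5.62024513e-01, 2.76571358e-05]), 'ft_force': array([ 0.10683445, -0.65749169, -0.22956618]), 'ft_torque': array([ 0.04388613, -0.00108687, -0.01193881]), 'gripper_force': 0.0, 'grip_width': 0.09385790443471287}
```

View pics/a.png

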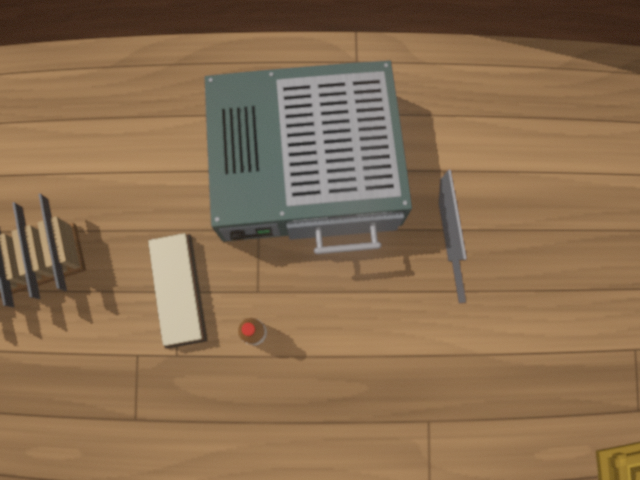

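View pics/b.png

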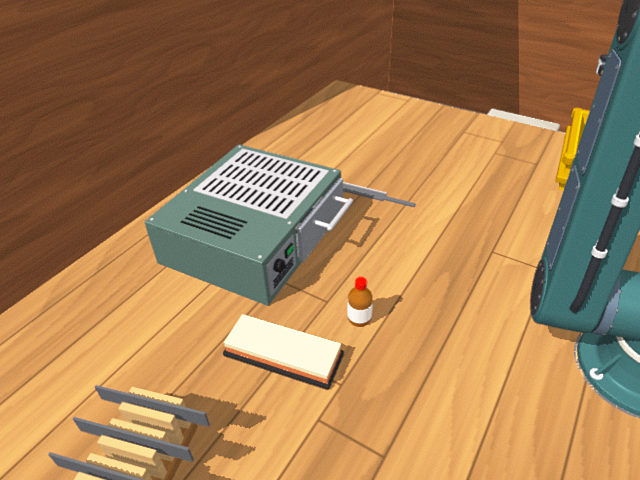

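The top view shows the box with its handle bar at about (315–380, 248) and the drawer shut. The bottle is at (250,330), the stone at (178,290) and the blade at (455,230). All of them are clear of the drawer's path. Next I work out the yaw and the approach.

```bash
python3 - <<'E'
from h import *
p=optics.grab_frame("top")
def yaw(a,b,z):
    A,B=onz(p,a,z),onz(p,b,z); d=A-B; print(A.round(3),B.round(3),"yaw",np.degrees(np.arctan2(-d[0],d[1])).round(2))
yaw((315,251),(380,247),.092)
yaw((217,219),(405,209),.125) # front screws
yaw((210,79),(386,65),.125)
yaw((206,76),(391,62),.125)
a=onz(p,(386,65),.125)-onz(p,(405,209),.125); print(np.degrees(np.arctan2(a[1],a[0])))
a=onz(p,(210,79),.125)-onz(p,(217,219),.125); print(np.degrees(np.arctan2(a[1],a[0])))
E
```

```text
[0.636 0.039 0.092] [ 0.643 -0.079  0.092] yaw 3.51
[0.687 0.213 0.125] [ 0.705 -0.122  0.125] yaw 3.07
[0.964 0.239 0.125] [ 0.992 -0.097  0.125] yaw 4.88
[0.97  0.247 0.125] [ 0.999 -0.107  0.125] yaw 4.64
4.860520650297869
5.321128674918175
```

>>> {"method": "apply_moves", "body": {"commands": [{"x": 33,"y": -17.3,"hand": -0.15},{"x": 33,"y": -17.3,"hand": -0.15},{"x": 33,"y": -17.3,"hand": -0.15},{"x": 33,"y": -17.3,"hand": -0.15},{"x": 33,"y": -17.3,"hand": -0.15},{"x": 33,"y": -17.3,"hand": -0.15},{"x": 33,"y": -17.3,"hand": -0.15},{"x": 33,"y": -17.3,"hand": -0.15},{"x": 33,"y": -17.3,"hand": -0.15},{"x": 33,"y": -17.3,"hand": -0.15}]}}

```text
invalid input
```

>>> {"method": "apply_moves", "body": {"commands": [{"x": 33,"y": -17.3,"hand": -0.15},{"x": 33,"y": -17.3,"hand": -0.15},{"x": 33,"y": -17.3,"hand": -0.15},{"x": 33,"y": -17.3,"hand": -0.15},{"x": 33,"y": -17.3,"hand": -0.15},{"x": 33,"y": -17.3,"hand": -0.15},{"x": 33,"y": -17.3,"hand": -0.15},{"x": 33,"y": -17.3,"hand": -0.15}]}}

```text
invalid input
```

>>> {"method": "apply_moves", "body": {"commands": [{"az": -7,"hand": -0.15},{"az": -7,"hand": -0.15},{"az": -7,"hand": -0.15},{"az": -7,"hand": -0.15},{"az": -7,"hand": -0.15},{"az": -7,"hand": -0.15},{"az": -7,"hand": -0.15},{"az": -7,"hand": -0.15},{"az": -7,"hand": -0.15},{"az": -7,"hand": -0.15}]}}

```text
invalid input
```

>>> {"method": "apply_moves", "body": {"commands": [{"az": -4,"hand": -0.15},{"hand": -0.15},{"hand": -0.15}]}}

```text
invalid input
```

```bash
python3 - <<'E'
from h import *
p=optics.grab_frame("wrist"); cv2.imwrite("pics/c.png",p["color"])
for n in ["drawer_handle"]:
    for k in nets.place_of(p,n)[:2]: print(n,k["score"],k["pixel"],onz(p,k["pixel"],.092))
    for k in nets.outline_of(p,n)[:2]: print(k["score"],k["rect"])
o=bot.get_obs(); print(o["eef_pos"],R.from_rotvec(o["eef_rot"]).as_matrix().round(3),o["grip_width"],o["q"].round(2))
E
```

```text
[ 0.19364861 -0.51482542  0.20553632] [[ 0.936  0.352  0.   ]
 [ 0.352 -0.936 -0.   ]
 [-0.     0.    -1.   ]] 0.09411912483040484 [-1.31  0.09  1.37  0.    1.68 -0.1 ]
```

View pics/c.png

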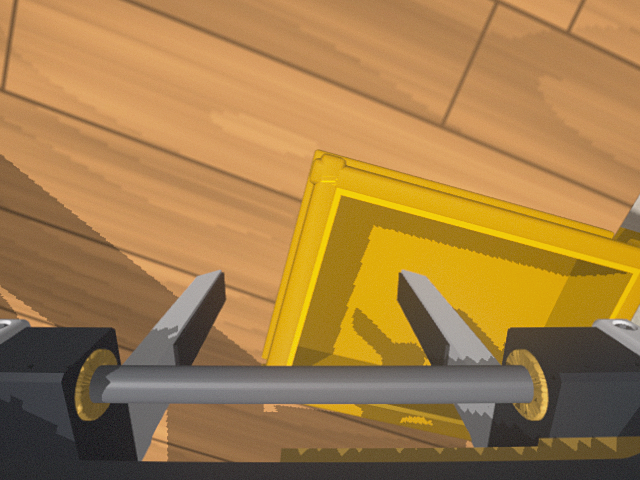

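The arm hasn't moved: the wrist view still shows the yellow bin below the start pose. The moves were probably refused for missing keys, so I'll give every key in each row.

>>> {"method": "apply_moves", "body": {"commands": [{"x": 33,"y": -17.3,"z": 0,"ax": 0,"ay": 0,"az": 0,"hand": -0.15}]}}

```text
time_s: 1.08
eef_pos: [0.2155, -0.49, 0.2046]
eef_rot: [3.092, 0.552, -0.004]
ft_force: [0.9, 0.5, -0.4]
grip_width: 0.0901
gripper_force: 0.0
```

>>> {"method": "apply_moves", "body": {"commands": [{"x": 33,"y": -17.3,"z": 0,"ax": 0,"ay": 0,"az": 0,"hand": -0.15},{"x": 33,"y": -17.3,"z": 0,"ax": 0,"ay": 0,"az": 0,"hand": -0.15},{"x": 33,"y": -17.3,"z": 0,"ax": 0,"ay": 0,"az": 0,"hand": -0.15},{"x": 33,"y": -17.3,"z": 0,"ax": 0,"ay": 0,"az": 0,"hand": -0.15},{"x": 33,"y": -17.3,"z": 0,"ax": 0,"ay": 0,"az": 0,"hand": -0.15},{"x": 33,"y": -17.3,"z": 0,"ax": 0,"ay": 0,"az": 0,"hand": -0.15},{"x": 33,"y": -17.3,"z": 0,"ax": 0,"ay": 0,"az": 0,"hand": -0.15},{"x": 33,"y": -17.3,"z": 0,"ax": 0,"ay": 0,"az": 0,"hand": -0.15}]}}

```text
time_s: 1.75
eef_pos: [0.4178, -0.2629, 0.2058]
eef_rot: [3.09, 0.562, 0.001]
ft_force: [1.1, -1.3, 0.2]
grip_width: 0.0405
gripper_force: 0.0
```

>>> {"method": "apply_moves", "body": {"commands": [{"x": 33,"y": -17.3,"z": 0,"ax": 0,"ay": 0,"az": 0,"hand": -0.15},{"x": 33,"y": -17.3,"z": 0,"ax": 0,"ay": 0,"az": 0,"hand": -0.15},{"x": 33,"y": -17.3,"z": 0,"ax": 0,"ay": 0,"az": 0,"hand": -0.15},{"x": 33,"y": -17.3,"z": 0,"ax": 0,"ay": 0,"az": 0,"hand": -0.15},{"x": 33,"y": -17.3,"z": 0,"ax": 0,"ay": 0,"az": 0,"hand": -0.15},{"x": 33,"y": -17.3,"z": 0,"ax": 0,"ay": 0,"az": 0,"hand": -0.15},{"x": 33,"y": -17.3,"z": 0,"ax": 0,"ay": 0,"az": 0,"hand": -0.15},{"x": 33,"y": -17.3,"z": 0,"ax": 0,"ay": 0,"az": 0,"hand": -0.15}]}}

```text
time_s: 2.42
eef_pos: [0.6162, -0.0403, 0.2055]
eef_rot: [3.091, 0.562, 0.0]
ft_force: [0.6, -0.3, -0.4]
grip_width: 0.0399
gripper_force: 0.0
```

>>> {"method": "apply_moves", "body": {"commands": [{"x": 0,"y": 0,"z": 0,"ax": 0,"ay": 0,"az": -6.7,"hand": -0.15},{"x": 0,"y": 0,"z": 0,"ax": 0,"ay": 0,"az": -6.7,"hand": -0.15},{"x": 0,"y": 0,"z": 0,"ax": 0,"ay": 0,"az": -6.7,"hand": -0.15},{"x": 0,"y": 0,"z": 0,"ax": 0,"ay": 0,"az": -6.7,"hand": -0.15},{"x": 0,"y": 0,"z": 0,"ax": 0,"ay": 0,"az": -6.7,"hand": -0.15},{"x": 0,"y": 0,"z": 0,"ax": 0,"ay": 0,"az": -6.7,"hand": -0.15},{"x": 0,"y": 0,"z": 0,"ax": 0,"ay": 0,"az": -6.7,"hand": -0.15},{"x": 0,"y": 0,"z": 0,"ax": 0,"ay": 0,"az": -6.7,"hand": -0.15},{"x": 0,"y": 0,"z": 0,"ax": 0,"ay": 0,"az": -6.7,"hand": -0.15},{"x": 0,"y": 0,"z": 0,"ax": 0,"ay": 0,"az": -6.7,"hand": -0.15}]}}

```text
time_s: 3.25
eef_pos: [0.6152, -0.042, 0.2054]
eef_rot: [-2.261, -2.181, 0.0]
ft_force: [1.1, -0.3, -0.1]
grip_width: 0.04
gripper_force: 0.0
```

>>> {"method": "apply_moves", "body": {"commands": [{"x": 0,"y": 0,"z": 0,"ax": 0,"ay": 0,"az": -6.7,"hand": -0.15},{"x": 0,"y": 0,"z": 0,"ax": 0,"ay": 0,"az": 0,"hand": -0.15},{"x": 0,"y": 0,"z": 0,"ax": 0,"ay": 0,"az": 0,"hand": -0.15}]}}

```text
time_s: 3.5
eef_pos: [0.6152, -0.042, 0.2054]
eef_rot: [2.14, 2.3, -0.0]
ft_force: [0.4, 0.4, -0.2]
grip_width: 0.0401
gripper_force: 0.0
```

```bash
python3 - <<'E'
from h import *
p=optics.grab_frame("wrist"); cv2.imwrite("pics/d.png",p["color"])
for n in ["drawer_handle"]:
    for k in nets.place_of(p,n)[:2]: print(n,k["score"],k["pixel"],onz(p,k["pixel"],.092))
    for k in nets.outline_of(p,n)[:2]: print(k["score"],k["rect"])
o=bot.get_obs(); print(o["eef_pos"],R.from_rotvec(o["eef_rot"]).as_matrix().round(3),o["grip_width"],o["q"].round(2))
print(proj(p,[.641,-.015,.092]))
E
```

```text
drawer_handle 0.76 [346.9, 213.2] [ 0.64280701 -0.02379319  0.092     ]
0.81 [337.7, 65.0, 91.6, 264.3]
[ 0.615187   -0.04202276  0.20542683] [[-0.073  0.997 -0.   ]
 [ 0.997  0.073 -0.   ]
 [-0.    -0.    -1.   ]] 0.04054292520857783 [-0.16  0.24  1.2  -0.    1.7  -0.23]
[[345.77790352 202.73110277]]
```

View pics/d.png

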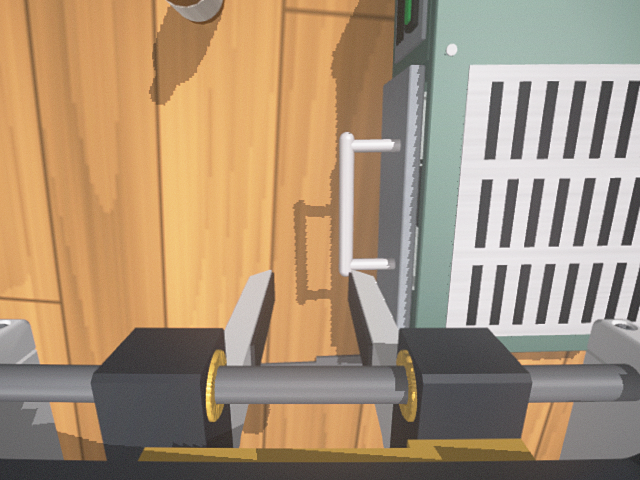

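The bar runs upright in the picture from (347,135) to (347,275), so the yaw matches. Its middle is at about (0.642, −0.015). I'll move over it, go down and grip.

>>> {"method": "apply_moves", "body": {"commands": [{"x": 25,"y": 29,"z": 0,"ax": 0,"ay": 0,"az": 0,"hand": -0.15},{"x": 0,"y": 0,"z": 33,"ax": 0,"ay": 0,"az": 0,"hand": -0.15},{"x": 0,"y": 0,"z": 33,"ax": 0,"ay": 0,"az": 0,"hand": -0.15},{"x": 0,"y": 0,"z": 33,"ax": 0,"ay": 0,"az": 0,"hand": -0.15},{"x": 0,"y": 0,"z": 33,"ax": 0,"ay": 0,"az": 0,"hand": -0.15},{"x": 0,"y": 0,"z": 0,"ax": 0,"ay": 0,"az": 0,"hand": -0.15}]}}

```text
time_s: 4.15
eef_pos: [0.6367, -0.0143, 0.0644]
eef_rot: [-2.129, -2.293, 0.015]
ft_force: [-0.6, -0.2, -1.7]
grip_width: 0.0404
gripper_force: 0.0
```

>>> {"method": "apply_moves", "body": {"commands": [{"x": 0,"y": 0,"z": 0,"ax": 0,"ay": 0,"az": 0,"hand": -1},{"x": 0,"y": 0,"z": 0,"ax": 0,"ay": 0,"az": 0,"hand": -1},{"x": 0,"y": 0,"z": 0,"ax": 0,"ay": 0,"az": 0,"hand": -1},{"x": 0,"y": 0,"z": 0,"ax": 0,"ay": 0,"az": 0,"hand": -1},{"x": 0,"y": 0,"z": 0,"ax": 0,"ay": 0,"az": 0,"hand": -1},{"x": 0,"y": 0,"z": 0,"ax": 0,"ay": 0,"az": 0,"hand": -1}]}}

```text
time_s: 4.65
eef_pos: [0.6424, -0.0153, 0.0765]
eef_rot: [2.135, 2.302, 0.0]
ft_force: [-4.0, -1.3, 6.6]
grip_width: 0.011
gripper_force: 30.0
```

>>> {"method": "apply_moves", "body": {"commands": [{"x": 0,"y": -10,"z": 0,"ax": 0,"ay": 0,"az": 0,"hand": -1},{"x": 0,"y": -18,"z": 0,"ax": 0,"ay": 0,"az": 0,"hand": -1},{"x": 0,"y": -18,"z": 0,"ax": 0,"ay": 0,"az": 0,"hand": -1},{"x": 0,"y": -18,"z": 0,"ax": 0,"ay": 0,"az": 0,"hand": -1},{"x": 0,"y": -18,"z": 0,"ax": 0,"ay": 0,"az": 0,"hand": -1},{"x": 0,"y": -18,"z": 0,"ax": 0,"ay": 0,"az": 0,"hand": -1},{"x": 0,"y": -18,"z": 0,"ax": 0,"ay": 0,"az": 0,"hand": -1},{"x": 0,"y": -18,"z": 0,"ax": 0,"ay": 0,"az": 0,"hand": -1},{"x": 0,"y": -14,"z": 0,"ax": 0,"ay": 0,"az": 0,"hand": -1},{"x": 0,"y": -10,"z": 0,"ax": 0,"ay": 0,"az": 0,"hand": -1}]}}

```text
time_s: 5.48
eef_pos: [0.4846, -0.0295, 0.0765]
eef_rot: [2.13, 2.296, 0.002]
ft_force: [3.5, -5.1, 0.6]
grip_width: 0.0112
gripper_force: 30.0
```

>>> {"method": "apply_moves", "body": {"commands": [{"x": 0,"y": -6,"z": 0,"ax": 0,"ay": 0,"az": 0,"hand": -1},{"x": 0,"y": -4,"z": 0,"ax": 0,"ay": 0,"az": 0,"hand": -1},{"x": 0,"y": -2,"z": 0,"ax": 0,"ay": 0,"az": 0,"hand": -1},{"x": 0,"y": 0,"z": 0,"ax": 0,"ay": 0,"az": 0,"hand": -1},{"x": 0,"y": 0,"z": 0,"ax": 0,"ay": 0,"az": 0,"hand": -1},{"x": 0,"y": 0,"z": 0,"ax": 0,"ay": 0,"az": 0,"hand": -1}]}}

```text
time_s: 5.98
eef_pos: [0.4731, -0.0306, 0.0765]
eef_rot: [2.131, 2.296, 0.001]
ft_force: [0.7, -6.0, 3.1]
grip_width: 0.0116
gripper_force: 30.0
```

>>> {"method": "apply_moves", "body": {"commands": [{"x": 0,"y": -2,"z": 0,"ax": 0,"ay": 0,"az": 0,"hand": -1},{"x": 0,"y": -2,"z": 0,"ax": 0,"ay": 0,"az": 0,"hand": -1},{"x": 0,"y": 0,"z": 0,"ax": 0,"ay": 0,"az": 0,"hand": -1},{"x": 0,"y": 0,"z": 0,"ax": 0,"ay": 0,"az": 0,"hand": -1}]}}

```text
time_s: 6.32
eef_pos: [0.4731, -0.0305, 0.0765]
eef_rot: [2.126, 2.291, 0.012]
ft_force: [12.1, -4.5, -4.3]
grip_width: 0.0111
gripper_force: 30.0
```

>>> {"method": "apply_moves", "body": {"commands": [{"x": 0,"y": 4,"z": 0,"ax": 0,"ay": 0,"az": 0,"hand": -0.15},{"x": 0,"y": 0,"z": 0,"ax": 0,"ay": 0,"az": 0,"hand": -0.15},{"x": 0,"y": 0,"z": 0,"ax": 0,"ay": 0,"az": 0,"hand": -0.15},{"x": 0,"y": 0,"z": 0,"ax": 0,"ay": 0,"az": 0,"hand": -0.15},{"x": 0,"y": 0,"z": 0,"ax": 0,"ay": 0,"az": 0,"hand": -0.15},{"x": 0,"y": 0,"z": -25,"ax": 0,"ay": 0,"az": 0,"hand": -0.15},{"x": 0,"y": 0,"z": -35,"ax": 0,"ay": 0,"az": 0,"hand": -0.15},{"x": 0,"y": 0,"z": -35,"ax": 0,"ay": 0,"az": 0,"hand": -0.15},{"x": 0,"y": 0,"z": -35,"ax": 0,"ay": 0,"az": 0,"hand": -0.15},{"x": 0,"y": 0,"z": -10,"ax": 0,"ay": 0,"az": 0,"hand": -0.15}]}}

```text
time_s: 7.15
eef_pos: [0.4729, -0.0281, 0.2198]
eef_rot: [2.13, 2.297, 0.009]
ft_force: [0.3, -0.0, 0.8]
grip_width: 0.0398
gripper_force: 0.0
```

>>> {"method": "apply_moves", "body": {"commands": [{"x": 0,"y": 20,"z": 0,"ax": 0,"ay": 0,"az": 0,"hand": 1},{"x": 0,"y": 0,"z": 0,"ax": 0,"ay": 0,"az": 6.9,"hand": 1},{"x": 0,"y": 0,"z": 0,"ax": 0,"ay": 0,"az": 6.9,"hand": 1},{"x": 0,"y": 0,"z": 0,"ax": 0,"ay": 0,"az": 6.9,"hand": 1},{"x": 0,"y": 0,"z": 0,"ax": 0,"ay": 0,"az": 6.9,"hand": 1},{"x": 0,"y": 0,"z": 0,"ax": 0,"ay": 0,"az": 6.9,"hand": 1},{"x": 0,"y": 0,"z": 0,"ax": 0,"ay": 0,"az": 6.9,"hand": 1},{"x": 0,"y": 0,"z": 0,"ax": 0,"ay": 0,"az": 6.9,"hand": 1},{"x": 0,"y": 0,"z": 0,"ax": 0,"ay": 0,"az": 6.9,"hand": 1},{"x": 0,"y": 0,"z": 0,"ax": 0,"ay": 0,"az": 6.9,"hand": 1}]}}

```text
time_s: 7.98
eef_pos: [0.4901, -0.0262, 0.2124]
eef_rot: [-3.02, -0.863, 0.002]
ft_force: [0.1, -0.6, 0.2]
grip_width: 0.094
gripper_force: 0.0
```

>>> {"method": "apply_moves", "body": {"commands": [{"x": 0,"y": 0,"z": 0,"ax": 0,"ay": 0,"az": 6.9,"hand": 1},{"x": 0,"y": 0,"z": 0,"ax": 0,"ay": 0,"az": 6.9,"hand": 1},{"x": 0,"y": 0,"z": 0,"ax": 0,"ay": 0,"az": 6.9,"hand": 1},{"x": 0,"y": 0,"z": 0,"ax": 0,"ay": 0,"az": 6.9,"hand": 1},{"x": 20,"y": 0,"z": 0,"ax": 0,"ay": 0,"az": 0,"hand": 1},{"x": 20,"y": 0,"z": 0,"ax": 0,"ay": 0,"az": 0,"hand": 1},{"x": 0,"y": 0,"z": 0,"ax": 0,"ay": 0,"az": 0,"hand": 1},{"x": 0,"y": 0,"z": 0,"ax": 0,"ay": 0,"az": 0,"hand": 1}]}}

```text
time_s: 8.65
eef_pos: [0.5301, -0.023, 0.2121]
eef_rot: [-3.139, -0.127, 0.005]
ft_force: [0.1, -0.1, 0.4]
grip_width: 0.0938
gripper_force: 0.0
```

```bash
python3 - <<'E'
from h import *
o=bot.get_obs(); print(o["eef_pos"],R.from_rotvec(o["eef_rot"]).as_matrix().round(3),o["grip_width"],o["q"].round(2))
for c in ["wrist","top"]:
    p=optics.grab_frame(c)
    if c=="wrist": cv2.imwrite("pics/e.png",p["color"])
    for n,z in [("drawer_handle",.092),("filter_cassette",.02),("filter_seat",.02)]:
        for k in nets.place_of(p,n)[:1]: print(c,n,k["score"],k["pixel"],onz(p,k["pixel"],z))
    for n in ["catch_left","catch_right"]:
        for k in nets.outline_of(p,n)[:1]:
            v,u=np.nonzero(k["region"]); print(c,n,k["score"],k["rect"],onz(p,(u.mean(),v.mean()),.09))
E
```

```text
[ 0.53008789 -0.02297148  0.21209752] [[ 0.997  0.081 -0.003]
 [ 0.081 -0.997  0.   ]
 [-0.003 -0.001 -1.   ]] 0.09377947360382298 [-0.15  0.05  1.4  -0.    1.7   1.34]
wrist drawer_handle 0.87 [318.3, 295.1] [ 0.46790852 -0.03499802  0.092     ]
wrist catch_left 0.94 [280.8, 111.0, 14.6, 46.6] [0.60847999 0.00360719 0.09      ]
wrist catch_right 0.77 [335.9, 112.0, 19.2, 39.3] [ 0.61335766 -0.04623815  0.09      ]
top drawer_handle 0.67 [354.6, 341.1] [ 0.47386267 -0.03072212  0.092     ]
top catch_right 0.22 [240.1, 317.5, 26.5, 25.7] [0.4916146  0.14996792 0.09      ]
```

View pics/e.png

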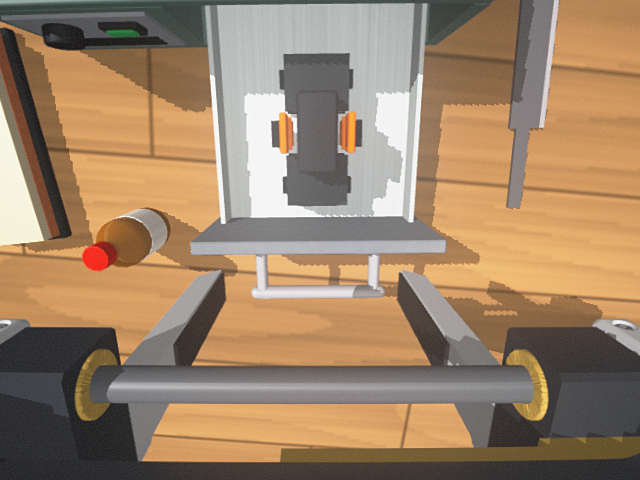

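The drawer is out. The orange catches are at (284,133) and (351,132), which puts the cassette centre at about (0.611, −0.0205). That agrees with the handle-derived estimate. I'll move above it, go down and pinch.

>>> {"method": "apply_moves", "body": {"commands": [{"x": 27,"y": 2,"z": 0,"ax": 0,"ay": 0,"az": 0,"hand": 1},{"x": 27,"y": 2,"z": 0,"ax": 0,"ay": 0,"az": 0,"hand": 1},{"x": 27,"y": 0,"z": 0,"ax": 0,"ay": 0,"az": 0,"hand": 1},{"x": 0,"y": 0,"z": 32,"ax": 0,"ay": 0,"az": 0,"hand": 1},{"x": 0,"y": 0,"z": 30,"ax": 0,"ay": 0,"az": 0,"hand": 1},{"x": 0,"y": 0,"z": 30,"ax": 0,"ay": 0,"az": 0,"hand": 1},{"x": 0,"y": 0,"z": 0,"ax": 0,"ay": 0,"az": 0,"hand": 1},{"x": 0,"y": 0,"z": 0,"ax": 0,"ay": 0,"az": 0,"hand": 1}]}}

```text
time_s: 9.92
eef_pos: [0.6101, -0.0204, 0.1194]
eef_rot: [-3.138, -0.126, 0.008]
ft_force: [0.4, -0.2, 0.2]
grip_width: 0.0942
gripper_force: 0.0
```

```bash
python3 - <<'E'
from h import *
o=bot.get_obs(); print(o["eef_pos"],R.from_rotvec(o["eef_rot"]).as_matrix().round(3))
for c in ["wrist"]:
    p=optics.grab_frame(c)
    cv2.imwrite("pics/f.png",p["color"])
    for n in ["catch_left","catch_right"]:
        for k in nets.outline_of(p,n)[:1]:
            v,u=np.nonzero(k["region"]); print(c,n,k["score"],k["rect"],onz(p,(u.mean(),v.mean()),.09))
E
```

```text
[ 0.61012692 -0.02041547  0.11936237] [[ 0.997  0.08  -0.005]
 [ 0.08  -0.997  0.001]
 [-0.005 -0.001 -1.   ]]
wrist catch_left 0.86 [265.6, 224.7, 19.3, 69.0] [0.61362369 0.00339879 0.09      ]
wrist catch_right 0.97 [337.6, 225.0, 25.9, 66.7] [ 0.61827371 -0.04566206  0.09      ]
```

View pics/f.png

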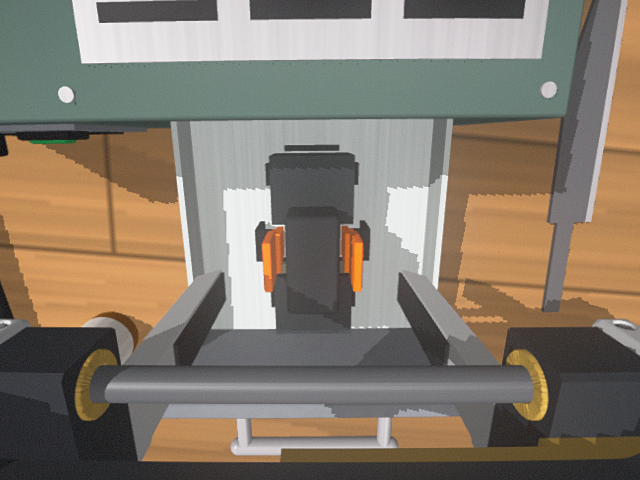

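```bash
python3 - <<'E'
from h import *
p=optics.grab_frame("wrist")
a=np.radians(4.65); ux=np.array([np.cos(a),np.sin(a),0]); uy=np.array([-np.sin(a),np.cos(a),0])
for cx in (.606,.610,.614,.618):
  for s in (1,-1):
    c=np.array([cx,-.0205,0])
    P=[c+ux*dx+uy*s*dy+np.array([0,0,z]) for dx in(-.016,.016) for dy in (.026,.030) for z in (.066,.096)]
    q=proj(p,P); print(cx,s,q.min(0).round(),q.max(0).round())
E
```

```text
0.606 1 [260. 239.] [273. 300.]
0.606 -1 [345. 239.] [358. 300.]
0.61 1 [261. 233.] [273. 294.]
0.61 -1 [346. 233.] [358. 294.]
0.614 1 [261. 228.] [274. 288.]
0.614 -1 [346. 228.] [359. 288.]
0.618 1 [261. 222.] [274. 282.]
0.618 -1 [347. 222.] [360. 282.]
```

>>> {"method": "apply_moves", "body": {"commands": [{"x": 3,"y": 1.5,"z": 20,"ax": 0,"ay": 0,"az": 0,"hand": 1},{"x": 0,"y": 0,"z": 20,"ax": 0,"ay": 0,"az": 0,"hand": 1},{"x": 0,"y": 0,"z": 15,"ax": 0,"ay": 0,"az": 0,"hand": 1},{"x": 0,"y": 0,"z": 0,"ax": 0,"ay": 0,"az": 0,"hand": 1},{"x": 0,"y": 0,"z": 0,"ax": 0,"ay": 0,"az": 0,"hand": 1}]}}

```text
time_s: 10.53
eef_pos: [0.615, -0.0219, 0.0675]
eef_rot: [3.139, 0.126, 0.001]
ft_force: [-0.1, 0.6, 0.4]
grip_width: 0.0941
gripper_force: 0.0
```

>>> {"method": "apply_moves", "body": {"commands": [{"x": 0,"y": 0,"z": 0,"ax": 0,"ay": 0,"az": 0,"hand": -1},{"x": 0,"y": 0,"z": 0,"ax": 0,"ay": 0,"az": 0,"hand": -1},{"x": 0,"y": 0,"z": 0,"ax": 0,"ay": 0,"az": 0,"hand": -1},{"x": 0,"y": 0,"z": 0,"ax": 0,"ay": 0,"az": 0,"hand": -1},{"x": 0,"y": 0,"z": 0,"ax": 0,"ay": 0,"az": 0,"hand": -1},{"x": 0,"y": 0,"z": 0,"ax": 0,"ay": 0,"az": 0,"hand": -1},{"x": 0,"y": 0,"z": 0,"ax": 0,"ay": 0,"az": 0,"hand": -1},{"x": 0,"y": 0,"z": 0,"ax": 0,"ay": 0,"az": 0,"hand": -1}]}}

```text
time_s: 11.2
eef_pos: [0.615, -0.0215, 0.0672]
eef_rot: [-3.138, -0.127, -0.002]
ft_force: [-0.6, 4.4, 5.3]
grip_width: 0.0442
gripper_force: 11.0
```

>>> {"method": "apply_moves", "body": {"commands": [{"x": 0,"y": 0,"z": 0,"ax": 0,"ay": 0,"az": 0,"hand": -1},{"x": 0,"y": 0,"z": 0,"ax": 0,"ay": 0,"az": 0,"hand": -1},{"x": 0,"y": 0,"z": 0,"ax": 0,"ay": 0,"az": 0,"hand": -1},{"x": 0,"y": 0,"z": -3,"ax": 0,"ay": 0,"az": 0,"hand": -1},{"x": 0,"y": 0,"z": -4,"ax": 0,"ay": 0,"az": 0,"hand": -1},{"x": 0,"y": 0,"z": -5,"ax": 0,"ay": 0,"az": 0,"hand": -1}]}}

```text
time_s: 11.7
eef_pos: [0.6134, -0.0221, 0.0768]
eef_rot: [3.139, 0.126, -0.006]
ft_force: [-1.5, -0.5, -3.2]
grip_width: 0.0411
gripper_force: 29.9
```

>>> {"method": "apply_moves", "body": {"commands": [{"x": 0,"y": 0,"z": -10,"ax": 0,"ay": 0,"az": 0,"hand": -1},{"x": 0,"y": 0,"z": -15,"ax": 0,"ay": 0,"az": 0,"hand": -1},{"x": 0,"y": 0,"z": -20,"ax": 0,"ay": 0,"az": 0,"hand": -1},{"x": 0,"y": 0,"z": -20,"ax": 0,"ay": 0,"az": 0,"hand": -1},{"x": 0,"y": 0,"z": -20,"ax": 0,"ay": 0,"az": 0,"hand": -1},{"x": 0,"y": 0,"z": -20,"ax": 0,"ay": 0,"az": 0,"hand": -1},{"x": 0,"y": 0,"z": -20,"ax": 0,"ay": 0,"az": 0,"hand": -1},{"x": 0,"y": 0,"z": -12,"ax": 0,"ay": 0,"az": 0,"hand": -1},{"x": 0,"y": 0,"z": -6,"ax": 0,"ay": 0,"az": 0,"hand": -1},{"x": 0,"y": 0,"z": 0,"ax": 0,"ay": 0,"az": 0,"hand": -1}]}}

```text
time_s: 12.53
eef_pos: [0.6154, -0.022, 0.2234]
eef_rot: [3.138, 0.126, 0.005]
ft_force: [1.3, 0.1, -3.4]
grip_width: 0.041
gripper_force: 29.9
```

>>> {"method": "apply_moves", "body": {"commands": [{"x": 0,"y": 0,"z": 0,"ax": 0,"ay": 0,"az": 0,"hand": -1},{"x": 0,"y": 0,"z": 0,"ax": 0,"ay": 0,"az": 0,"hand": -1},{"x": 0,"y": 0,"z": 0,"ax": 0,"ay": 0,"az": 0,"hand": -1},{"x": 0,"y": 0,"z": 0,"ax": 0,"ay": 0,"az": 0,"hand": -1},{"x": 0,"y": 0,"z": 0,"ax": 0,"ay": 0,"az": 0,"hand": -1},{"x": 0,"y": 0,"z": 0,"ax": 0,"ay": 0,"az": 0,"hand": -1}]}}

```text
time_s: 13.03
eef_pos: [0.6145, -0.0218, 0.2209]
eef_rot: [-3.139, -0.127, 0.002]
ft_force: [0.6, 0.3, -4.0]
grip_width: 0.0409
gripper_force: 29.9
```

```bash
python3 - <<'E'
from h import *
p=optics.grab_frame("wrist"); q=optics.grab_frame("side")
s=cv2.resize(q["color"][120:360,200:520],None,fx=1.25,fy=1.25)
w=cv2.resize(p["color"],(400,300)); cv2.imwrite("pics/g.png",np.hstack([w,s]))
for k in nets.place_of(q,"filter_cassette")[:1]:
    o,d=ray(q,k["pixel"]); t=(.615-o[0])/d[0]; print(k["score"],k["pixel"],o+d*t, proj(q,[.615,-.022,.168]))
E
```

```text
0.89 [352.8, 192.2] [ 0.615      -0.02244769  0.16071744] [[352.75490211 189.52873844]]
```

View pics/g.png

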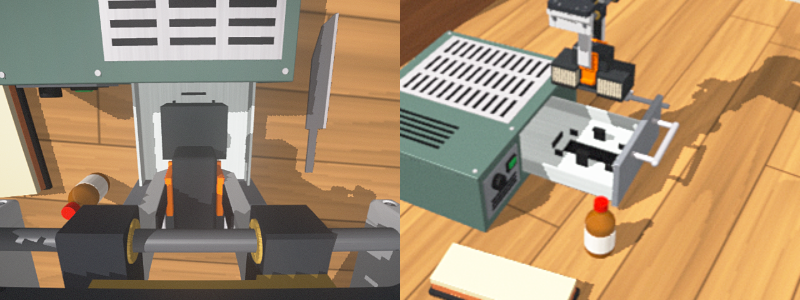

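The cassette hangs level above its empty seat, held by both catches. I'll raise it a little more for margin, let it settle and hand in.

>>> {"method": "apply_moves", "body": {"commands": [{"x": 0,"y": 0,"z": -5,"ax": 0,"ay": 0,"az": 0,"hand": -1},{"x": 0,"y": 0,"z": -7,"ax": 0,"ay": 0,"az": 0,"hand": -1},{"x": 0,"y": 0,"z": -3,"ax": 0,"ay": 0,"az": 0,"hand": -1},{"x": 0,"y": 0,"z": 0,"ax": 0,"ay": 0,"az": 0,"hand": -1},{"x": 0,"y": 0,"z": 0,"ax": 0,"ay": 0,"az": 0,"hand": -1},{"x": 0,"y": 0,"z": 0,"ax": 0,"ay": 0,"az": 0,"hand": -1},{"x": 0,"y": 0,"z": 0,"ax": 0,"ay": 0,"az": 0,"hand": -1},{"x": 0,"y": 0,"z": 0,"ax": 0,"ay": 0,"az": 0,"hand": -1},{"x": 0,"y": 0,"z": 0,"ax": 0,"ay": 0,"az": 0,"hand": -1},{"x": 0,"y": 0,"z": 0,"ax": 0,"ay": 0,"az": 0,"hand": -1}]}}

```text
time_s: 14.02
eef_pos: [0.6146, -0.0218, 0.2362]
eef_rot: [3.139, 0.127, -0.001]
ft_force: [-0.0, 0.4, -2.8]
grip_width: 0.041
gripper_force: 29.9
```

```bash
python3 -c "
from plant import bot
o=bot.get_obs(); print(o['eef_pos'],o['grip_width'],o['gripper_force'],o['ft_force'])
print(bot.hand_in())"
```

```text
[ 0.61460324 -0.02181078  0.23619819] 0.04103438660355622 29.94928479194641 [-0.04592431  0.43990182 -2.77953307]
the job is handed in; nothing more can be done
None
```

I pulled the drawer out to its stop, then lifted the cassette by both pinched catches; it is held still and level above its seat, underside about 18 cm above the bench. The job is handed in, but the hand-in returned no verdict.

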